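Build up pressure with the blue-handled test pump

ROBOT

A 6-joint arm with a two-finger parallel gripper is mounted at the origin on the work surface. World frame = base frame: x ahead of the robot, y to its left, z up, the work surface at z = 0. Lengths are in m, angles in rad, forces in N, time in s.
With the tool pointing down it reaches from about 0.375 to 0.9 m from the base axis. Payload 3.1 kg.
Tool frame: the origin (TCP) lies at the very end of the fingers, on their centre line; the grasp point (between the pads) lies 19 mm behind it; z points along the fingers, y is the line along which they close (so a half turn about z gives the same grasp; the last joint's range is limited). The gripper opens to 85 mm and grips with 20 to 120 N. Pads are 22 mm wide; open, the fingers measure 114 mm over their backs; the gripper's body (76 mm by 85 mm) begins 54 mm behind the grasp point. The pads swing forward as they close: fully open they stand 13 mm farther back than shut.
Start: joints at [1.129, 0.527, 1.433, -0, 1.181, -0.178], TCP at [0.162, 0.604, 0.231] pointing down, gripper open.
Joint ranges: [-3.08, 3.08], [-0.75, 2.2], [0.22, 2.44], [-1.43, 4.57], [0, 2.65], [-2.85, 2.85]. Speed limits (rad/s): [2.79, 2.79, 3.14, 3.14, 3.14, 3.14].

INTERFACE

Orientations are given as a unit quaternion [x, y, z, w].
In Python, from station import manip gives the robot as it stands.
- The arm moves only by the shell command python3 -m handwheel 'ROWS' [FORCE]. ROWS is JSON, a list of rows, each a list of 7 numbers: the shift along the world's x, y, z in mm, then the turn, a rotation vector about the world's x, y, z in degrees, then the opening, from 0 (shut) to 1 (fully open). A call has exactly 10 rows; each row shifts and turns the commanded pose from where the row before left it; what a row does not reach is not made up. A row lasts 1/8 s, in which the tool goes at most 62.5 mm and 10.7 degrees, less where a joint would pass 70% of its speed; a pose out of reach is approached as far as the arm can. A call is refused whole if a number of a shift passes 62.5 or a number of a turn 10.7, either way. A call with a gripper value outside its range is refused whole. The fingers move at their own pace and stop on an object; FORCE is the grip in N (left out, the last holds). Time passes only in rows, so rows that do not move let the fingers close, or fill a call up. It gives the time, the measured TCP pose, the force, the opening and the grip force at its end, in the units of the state.
- manip.sense(): the state, without advancing time (a new reading comes with each control period).
- manip.snapshot(name): name is "scene" or "side" or "wrist"; returns the picture (384x512x3 uint8, red, green, blue); there is no depth.
- manip.get_calibration(name): a dict with "K" (3x3 intrinsics, pixels), "k1" (the pictures are not rectified: a ray, as slopes to the right and down, at radius r is drawn at 1 + k1 r^2 times it, then the intrinsics apply), "rvec" (rotation vector, rad) and "tvec" (3), from world to camera coordinates, as OpenCV has them. Camera axes: x right, y down, z forward; pixel columns grow to the right and rows downward; lengths in m; the calibration is good to about 2 mm. A picture is of the moment at which its call begins: read the wrist's pose just before it. get_calibration takes no time and is no camera call; for the wrist camera it gives the pose at the moment of the call.
- manip.sign_off(): hands the job in; it is judged then, once.
The state is a dict: "t": time; "q": joint angles; "qd": joint speeds; "tau": joint torques, N m; "tcp_pos": TCP position; "tool_rot": TCP orientation; "force": force on the tool from outside, world axes, zero at the start; "ft_torque": the same for the moment, N m; "finger_gap": opening from 0.0 (shut) to 1.0 (fully open); "gripper_force": force on a finger pad.
Only numpy, scipy, OpenCV 4.12 (cv2) and the standard library are available. Lean on these libraries where they do the work, as an engineer would, in place of code of your own. Each camera call takes 0.05 s, during which the arm holds its last target. There are 200 camera calls.

TASK

Get the blue-handled hydraulic hand pump up to pressure for the housing test: push its lever all the way down and let it spring all the way back up, at least three full strokes, and finish with the lever up. Leave the orange-handled pump alone.

Things in the scene. Friction and masses are not known exactly. Their poses are not given: they have to be found in the camera images.
- blue_lever (a joint): Lever of the blue-handled pump, rad: 0 = fully up (0.61 above level, where its spring holds it), 0.70 = fully down on its stop (0.09 below level); grows as the grip is pressed down. About 4 N on the grip starts it, about 10 N holds it down, a few N more when moved fast. Let go, it springs back to 0 in about a second. The grip's point then is 248 mm above the table, and 117 mm when fully down.
- blue_grip (a point): Middle of the top face of that lever's flat blue grip (110 mm along the lever, 44 wide, 20 thick); moves with it. x: along the lever to the pump, y: level hinge axis, z: square to the top face. The hinge is 200 mm along +x and 10 mm along -z from here, 125 mm above the table. Grips point at the robot's side, within 0.35 rad of -x. The grey bolted-down pump with a dial, 185 mm tall, stands beyond.
- orange_lever (a joint): The same for the lever of the orange-handled pump, rad: 0 = fully up, where it must stay, 0.70 = fully down.
- orange_grip (a point): Middle of the top face of the orange grip of the other pump, the same in size and build as the blue one; axes as for the blue grip. One pump stands on the left of the table, the other on the right, either way round.

How it is judged:
By the outcome, as a careful person would: the job done as asked, in the order asked, and still so for the second after the job is handed in, with the robot touching nothing.
It also fails if it takes over 48 s, if anything falls off the work surface, if the arm or the gripper's body presses on something with over 40 N, if the wrist force passes 120 N, or if a joint passes its speed limit or range.

## Working session

There is one attempt and no reset: what is moved stays moved. The work goes in short steps, Python scripts to look and compute and a shell command to move; the robot and the scene stay as the last step left them, time stands still between calls to the robot, and variables do not carry over. Pictures are saved under pics/ and viewed, at most 10 in all, crops included, and the job is handed in when it is done.

```bash
mkdir -p pics; python3 - <<'E'
from station import manip
import cv2,numpy as np
s=manip.sense();print(s['t'],s['tcp_pos'],s['tool_rot'],s['finger_gap'])
a=manip.snapshot("scene");b=manip.snapshot("side")
cv2.imwrite("pics/scene.png",a[:,:,::-1]);cv2.imwrite("pics/side.png",b[:,:,::-1])
c=np.hstack([a,b])[:,:,::-1];cv2.imwrite("pics/both.png",cv2.resize(c,(800,300)))
for n in("scene","side"):
    k=manip.get_calibration(n);R=cv2.Rodrigues(np.array(k['rvec']))[0];print(n,-R.T@np.array(k['tvec']),R[2],k['k1'])
E
```

```text
0.0 [0.16204249 0.60288178 0.23034095] [ 1.31071015e-01  9.91372402e-01 -1.02202792e-03 -3.25719119e-04] 1.0025964220333003
scene [ 1.0738115  -0.19789694  0.91632121] [-0.54203705  0.21063301 -0.81352908] -0.11594955474178849
side [-0.03750906 -0.66964174  0.76914081] [ 0.59716112  0.62216141 -0.5062744 ] -0.10589698704892656
```

View pics/both.png

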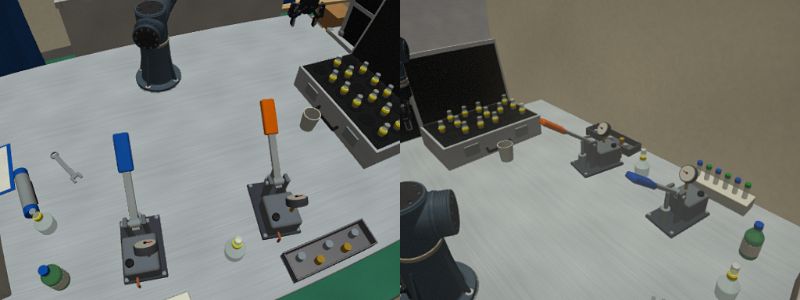

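The scene view (left half) shows the blue grip at about (123,152) and the orange at (269,116). In the side view (right half) blue is at (640,180) and orange at (552,126). Next I triangulate both.

```bash
cat > h.py <<'E'
import cv2,numpy as np
from station import manip
def ray(n,p):
    k=manip.get_calibration(n);K=np.array(k['K']);R=cv2.Rodrigues(np.array(k['rvec']))[0]
    u=cv2.undistortPoints(np.array([[p]],float),K,np.array([k['k1'],0,0,0.]))[0,0]
    d=R.T@np.array([u[0],u[1],1]);return -R.T@np.array(k['tvec']),d/np.linalg.norm(d)
def tri(p,q):
    a,d=ray("scene",p);b,e=ray("side",q)
    s=np.linalg.lstsq(np.c_[d,-e],b-a,rcond=None)[0];P,Q=a+s[0]*d,b+s[1]*e
    return (P+Q)/2,np.linalg.norm(P-Q)
def blob(img,col,near):
    h=cv2.cvtColor(img,cv2.COLOR_RGB2HSV)
    lo,hi=((105,140,60),(125,255,255)) if col=="blue" else ((5,170,120),(18,255,255))
    n,l,st,c=cv2.connectedComponentsWithStats(cv2.inRange(h,lo,hi))
    i=min((i for i in range(1,n) if st[i,4]>150),key=lambda i:np.hypot(*(c[i]-near)))
    m=(l==i).astype(np.uint8);cn=max(cv2.findContours(m,0,2)[0],key=len)
    (cx,cy),(w,hh),an=r=cv2.minAreaRect(cn);bx=cv2.boxPoints(r)
    if np.linalg.norm(bx[0]-bx[1])>np.linalg.norm(bx[1]-bx[2]):e=[(bx[0]+bx[3])/2,(bx[1]+bx[2])/2]
    else:e=[(bx[0]+bx[1])/2,(bx[2]+bx[3])/2]
    return c[i],e,st[i]
E
python3 - <<'E'
from h import *
a=cv2.imread("pics/scene.png")[:,:,::-1].copy();b=cv2.imread("pics/side.png")[:,:,::-1].copy()
f=1.28
for col,p,q in(("blue",(123*f,152*f),(240*f,180*f)),("orange",(269*f,116*f),(152*f,126*f))):
    c1,e1,s1=blob(a,col,p);c2,e2,s2=blob(b,col,q)
    e1=sorted(e1,key=lambda v:v[1]);e2=sorted(e2,key=lambda v:v[0])
    print(col,s1,s2,*tri(c1,c2));E=[tri(u,v) for u,v in zip(e1,e2)];print(E);d=E[1][0]-E[0][0];print("yaw",np.arctan2(d[1],d[0]),np.linalg.norm(d))
E
```

```text
blue [145 170  26  51 969] [289 219  39  18 207] [ 0.55466719 -0.22293003  0.24476276] 0.013510908772137174
[(array([ 0.50900029, -0.21726563,  0.27384743]), np.float64(0.013037143437992407)), (array([ 0.60264119, -0.24039492,  0.20996938]), np.float64(0.01164700069347651))]
yaw -0.24215301346139365 0.11568918363012629Traceback (most recent call last):
  File "<stdin>", line 5, in <module>
  File "h.py", line 15, in blob
    i=min((i for i in range(1,n) if st[i,4]>150),key=lambda i:np.hypot(*(c[i]-near)))
ValueError: min() iterable argument is empty
```

```bash
sed -i 's/((105,140,60),(125,255,255))/((103,110,25),(128,255,255))/;s/((5,170,120),(18,255,255))/((3,130,60),(20,255,255))/' h.py
python3 - <<'E'
from h import *
a=cv2.imread("pics/scene.png")[:,:,::-1].copy();b=cv2.imread("pics/side.png")[:,:,::-1].copy()
f=1.28
for col,p,q in(("blue",(123*f,152*f),(240*f,180*f)),("orange",(269*f,116*f),(152*f,126*f))):
    c1,e1,s1=blob(a,col,p);c2,e2,s2=blob(b,col,q)
    e1=sorted(e1,key=lambda v:v[1]);e2=sorted(e2,key=lambda v:v[0])
    print(col,s1,s2,c1,c2,*tri(c1,c2));E=[tri(u,v) for u,v in zip(e1,e2)];print(E);d=E[1][0]-E[0][0];print("yaw",np.arctan2(d[1],d[0]),np.linalg.norm(d))
A=cv2.resize(a[150:300,120:240],None,fx=3,fy=3,interpolation=2);B=cv2.resize(b[190:320,270:410],None,fx=3,fy=3,interpolation=2)
o=np.zeros((450,780,3),np.uint8);o[:,:360]=A;o[:390,360:]=B;cv2.imwrite("pics/crop.png",o[:,:,::-1])
E
```

```text
blue [144 170  27  51 996] [289 219  40  19 276] [157.21385542 194.82931727] [305.15217391 227.55072464] [ 0.55502269 -0.22435222  0.24369128] 0.010091891179478943
[(array([ 0.5079082 , -0.21724642,  0.27295978]), np.float64(0.012665496432661245)), (array([ 0.6022471 , -0.24173414,  0.20808872]), np.float64(0.01483947025202727))]
yaw -0.2539669542237294 0.1170800205345091
orange [333 126  23  47 799] [178 151  35  20 260] [344.19649562 148.93617021] [194.86923077 160.66923077] [0.57389596 0.22072993 0.24152963] 0.0019120582730951636
[(array([0.52733706, 0.23180736, 0.27292804]), np.float64(0.006860591987121104)), (array([0.62183679, 0.20739845, 0.21053257]), np.float64(0.007841997054212407))]
yaw -0.25277127739806116 0.1158412244744141
```

View pics/crop.png

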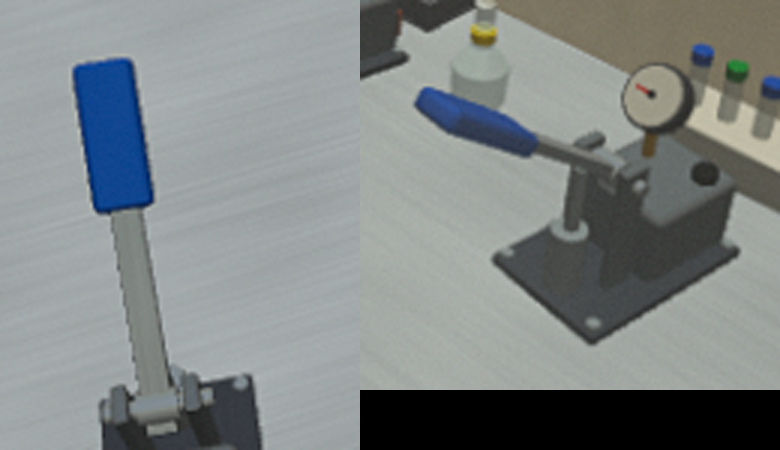

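The crops show that the scene camera sees the blue grip's top face squarely, centred near pixel (157,195), with the hinge near (171,285). I'll cast those rays onto planes at the known heights.

```bash
python3 - <<'E'
from h import *
a=cv2.imread("pics/scene.png")[:,:,::-1].copy()
def pl(p,z):
    o,d=ray("scene",p);return o+d*(z-o[2])/d[2]
for col,p in(("blue",(157,195)),("orange",(344,149))):
    c,e,s=blob(a,col,p);e=sorted(e,key=lambda v:v[1])
    x=[pl(c,.248),pl(e[0],.248+.055*np.sin(.61)),pl(e[1],.248-.055*np.sin(.61))];d=x[2]-x[1]
    print(col,*x,np.arctan2(d[1],d[0]))
print(pl((171.7,285),.130))
E
```

```text
blue [ 0.56148788 -0.22846578  0.248     ] [ 0.51807281 -0.22228567  0.27950771] [ 0.60387792 -0.23475296  0.21649229] -0.144288034909461
orange [0.5795042  0.21571108 0.248     ] [0.53616894 0.22375357 0.27950771] [0.62264393 0.208056   0.21649229] -0.1795719388866131
[ 0.7195828  -0.25425194  0.13      ]
```

The blue grip's centre is (0.561, -0.229, 0.248) with yaw about -0.15. The hinge ray gives (0.720, -0.254), which agrees. I'll go above the grip by a route inside and above the orange lever, with the fingers shut.

```bash
python3 -m handwheel '[[0,0,60,0,0,0,0],[0,0,50,0,0,0,0],[24,-52,0,0,0,0,0],[24,-52,0,0,0,0,0],[24,-52,0,0,0,0,0],[24,-52,0,0,0,0,0],[24,-52,0,0,0,0,0],[24,-52,0,0,0,0,0],[24,-52,0,0,0,0,0],[24,-52,0,0,0,0,0]]' 40
python3 -m handwheel '[[26,-52,0,0,0,0,0],[26,-52,0,0,0,0,0],[26,-52,0,0,0,0,0],[26,-52,0,0,0,0,0],[26,-52,0,0,0,0,0],[26,-52,0,0,0,0,0],[26,-52,0,0,0,0,0],[26,-52,0,0,0,0,0],[0,0,0,0,0,0,0],[0,0,0,0,0,0,0]]'
python3 - <<'E'
from h import *
a=manip.snapshot("scene");b=manip.snapshot("side")
cv2.imwrite("pics/s2.png",cv2.resize(np.hstack([a,b])[:,:,::-1],(800,300)));s=manip.sense();print(s['t'],s['tcp_pos'],s['force'],s['q'])
E
```

```text
t: 1.35
tcp_pos: [0.3546, 0.1858, 0.3412]
tool_rot: [0.131, 0.991, 0.0, 0.0]
force: [0.8, -0.7, -0.5]
finger_gap: 0.001
gripper_force: 0.0
t: 2.6
tcp_pos: [0.5616, -0.2279, 0.3404]
tool_rot: [0.131, 0.991, 0.001, -0.001]
force: [-0.6, 0.5, 0.3]
finger_gap: -0.002
gripper_force: 0.0
2.7 [ 0.56160332 -0.22692336  0.34117928] [ 0.65941023 -0.22967802 -0.67291823] [-5.68460862e-01  3.99598229e-01  1.33921652e+00  3.27487815e-04
  1.40420178e+00 -1.87762353e+00]
```

View pics/s2.png

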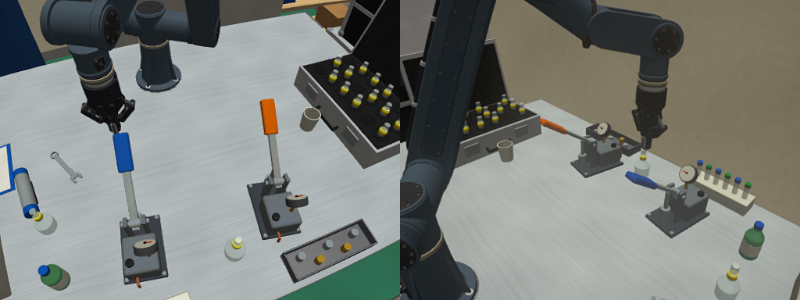

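The gripper is above the blue grip, and both levers are still up. Now the first stroke, slowly along the lever's arc.

```bash
python3 -m handwheel '[[0,0,-45,0,0,0,0],[0,0,-45,0,0,0,0],[-8,1,-12,0,0,0,0],[-8,1,-12,0,0,0,0],[-6,1,-12.5,0,0,0,0],[-6,1,-12.5,0,0,0,0],[-4,0.5,-13.5,0,0,0,0],[-4,0.5,-13.5,0,0,0,0],[-2,0.5,-14,0,0,0,0],[-2,0.5,-14,0,0,0,0]]'
python3 -m handwheel '[[-0.5,0,-14,0,0,0,0],[-0.5,0,-10,0,0,0,0],[0,0,-4,0,0,0,0],[0,0,-3,0,0,0,0],[0,0,0,0,0,0,0],[0,0,0,0,0,0,0],[0,0,0,0,0,0,0],[0,0,0,0,0,0,0],[0,0,0,0,0,0,0],[0,0,0,0,0,0,0]]'
python3 - <<'E'
from h import *
a=manip.snapshot("scene");b=manip.snapshot("side")
o=np.hstack([a[100:384,60:310],b[150:384,240:440][:,:].copy() if 0 else cv2.resize(b[150:320,250:430],(300,284))])
cv2.imwrite("pics/s3.png",o[:,:,::-1]);s=manip.sense();print(s['t'],s['tcp_pos'],s['force'])
E
```

```text
t: 3.95
tcp_pos: [0.5212, -0.2223, 0.1473]
tool_rot: [0.131, 0.991, -0.0, -0.001]
force: [1.1, 2.4, 8.7]
finger_gap: 0.002
gripper_force: 4.1
t: 5.2
tcp_pos: [0.5201, -0.2222, 0.1174]
tool_rot: [0.131, 0.991, -0.0, -0.001]
force: [-0.4, 5.0, 11.8]
finger_gap: 0.001
gripper_force: 6.1
5.3 [ 0.52011426 -0.22215502  0.11732228] [-1.02659668  2.67488297 11.63341095]
```

View pics/s3.png

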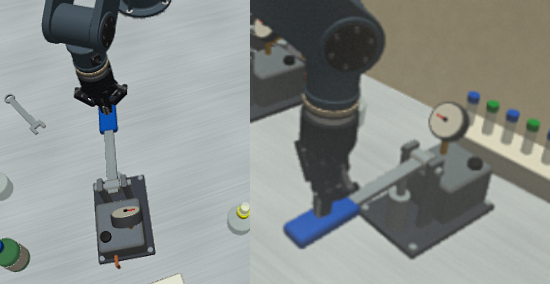

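The pictures show the fingertips on the blue grip with the lever about level. The force is near 11 N, so the stop isn't certain. I'll press in small increments until the force jumps.

```bash
python3 -m handwheel '[[0,0,-2,0,0,0,0],[0,0,-2,0,0,0,0],[0,0,0,0,0,0,0],[0,0,0,0,0,0,0],[0,0,0,0,0,0,0],[0,0,0,0,0,0,0],[0,0,0,0,0,0,0],[0,0,0,0,0,0,0],[0,0,0,0,0,0,0],[0,0,0,0,0,0,0]]'
```

```text
t: 6.55
tcp_pos: [0.5202, -0.2222, 0.1163]
tool_rot: [0.131, 0.991, -0.0, -0.0]
force: [-5.1, 6.1, 30.7]
finger_gap: 0.003
gripper_force: 15.5
```

The stop is reached: 31 N at z 0.116. Now I lift along the arc, clear the grip, and wait.

```bash
python3 -m handwheel '[[0,0,20,0,0,0,0],[1,0,28,0,0,0,0],[5,-0.5,28,0,0,0,0],[8,-1,28,0,0,0,0],[12,-2,26,0,0,0,0],[15,-2.5,25,0,0,0,0],[0,0,25,0,0,0,0],[0,0,0,0,0,0,0],[0,0,0,0,0,0,0],[0,0,0,0,0,0,0]]'
python3 -m handwheel '[[0,0,0,0,0,0,0],[0,0,0,0,0,0,0],[0,0,0,0,0,0,0],[0,0,0,0,0,0,0],[0,0,0,0,0,0,0],[0,0,0,0,0,0,0],[0,0,0,0,0,0,0],[0,0,0,0,0,0,0],[0,0,0,0,0,0,0],[0,0,0,0,0,0,0]]'
python3 - <<'E'
from h import *
a=manip.snapshot("scene");b=manip.snapshot("side")
o=np.hstack([a[100:384,60:310],cv2.resize(b[150:320,250:430],(300,284))])
cv2.imwrite("pics/s4.png",o[:,:,::-1]);s=manip.sense();print(s['t'],s['tcp_pos'],s['force'])
E
```

```text
t: 7.8
tcp_pos: [0.5611, -0.2281, 0.2905]
tool_rot: [0.131, 0.991, 0.001, -0.002]
force: [0.7, -1.0, -0.0]
finger_gap: 0.005
gripper_force: 0.0
t: 9.05
tcp_pos: [0.5623, -0.2284, 0.2923]
tool_rot: [0.131, 0.991, -0.0, -0.0]
force: [-0.7, -0.5, 0.4]
finger_gap: -0.001
gripper_force: 0.0
9.15 [ 0.56230009 -0.22847346  0.2922947 ] [-0.16063174 -0.35464266 -0.45784218]
```

View pics/s4.png

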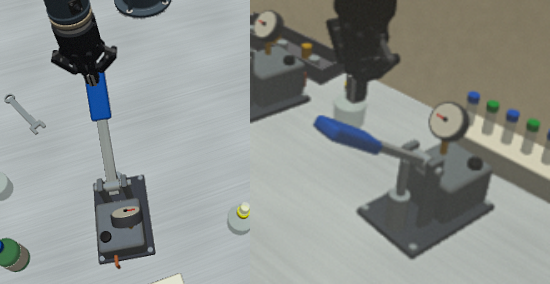

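The blue lever is back fully up and the fingers are clear of it. Second stroke.

```bash
python3 -m handwheel '[[0,0,-41,0,0,0,0],[-11,2,-17,0,0,0,0],[-10,1.5,-18,0,0,0,0],[-8,1,-19,0,0,0,0],[-6,1,-20,0,0,0,0],[-4,0.5,-20,0,0,0,0],[-2,0,-20,0,0,0,0],[0,0,-20,0,0,0,0],[0,0,-5,0,0,0,0],[0,0,0,0,0,0,0]]'
python3 -m handwheel '[[0,0,0,0,0,0,0],[0,0,0,0,0,0,0],[0,0,0,0,0,0,0],[0,0,0,0,0,0,0],[0,0,0,0,0,0,0],[0,0,0,0,0,0,0],[0,0,0,0,0,0,0],[0,0,0,0,0,0,0],[0,0,0,0,0,0,0],[0,0,0,0,0,0,0]]'
```

```text
t: 10.4
tcp_pos: [0.5228, -0.2231, 0.1169]
tool_rot: [0.131, 0.991, -0.001, 0.002]
force: [-4.9, 4.1, 25.6]
finger_gap: 0.001
gripper_force: 12.9
t: 11.65
tcp_pos: [0.5228, -0.2231, 0.1169]
tool_rot: [0.131, 0.991, -0.001, 0.002]
force: [-4.3, 3.0, 25.4]
finger_gap: 0.003
gripper_force: 12.8
```

It's on the stop again. I lift and wait, then do strokes three and four the same way.

```bash
python3 -m handwheel '[[0,0,20,0,0,0,0],[1,0,28,0,0,0,0],[5,-0.5,28,0,0,0,0],[8,-1,28,0,0,0,0],[12,-2,26,0,0,0,0],[15,-2.5,25,0,0,0,0],[0,0,25,0,0,0,0],[0,0,0,0,0,0,0],[0,0,0,0,0,0,0],[0,0,0,0,0,0,0]]'
python3 -m handwheel '[[0,0,0,0,0,0,0],[0,0,0,0,0,0,0],[0,0,0,0,0,0,0],[0,0,0,0,0,0,0],[0,0,0,0,0,0,0],[0,0,0,0,0,0,0],[0,0,0,0,0,0,0],[0,0,0,0,0,0,0],[0,0,0,0,0,0,0],[0,0,0,0,0,0,0]]'
python3 -m handwheel '[[0,0,-41,0,0,0,0],[-11,2,-17,0,0,0,0],[-10,1.5,-18,0,0,0,0],[-8,1,-19,0,0,0,0],[-6,1,-20,0,0,0,0],[-4,0.5,-20,0,0,0,0],[-2,0,-20,0,0,0,0],[0,0,-20,0,0,0,0],[0,0,-6,0,0,0,0],[0,0,0,0,0,0,0]]'
python3 -m handwheel '[[0,0,0,0,0,0,0],[0,0,0,0,0,0,0],[0,0,20,0,0,0,0],[1,0,28,0,0,0,0],[5,-0.5,28,0,0,0,0],[8,-1,28,0,0,0,0],[12,-2,26,0,0,0,0],[15,-2.5,25,0,0,0,0],[0,0,25,0,0,0,0],[0,0,0,0,0,0,0]]'
python3 -m handwheel '[[0,0,0,0,0,0,0],[0,0,0,0,0,0,0],[0,0,0,0,0,0,0],[0,0,0,0,0,0,0],[0,0,0,0,0,0,0],[0,0,0,0,0,0,0],[0,0,0,0,0,0,0],[0,0,0,0,0,0,0],[0,0,0,0,0,0,0],[0,0,0,0,0,0,0]]'
```

```text
t: 12.9
tcp_pos: [0.5615, -0.228, 0.2908]
tool_rot: [0.131, 0.991, 0.001, -0.001]
force: [0.5, 0.0, 0.5]
finger_gap: 0.002
gripper_force: 0.0
t: 14.15
tcp_pos: [0.5623, -0.2285, 0.2923]
tool_rot: [0.131, 0.991, -0.0, 0.0]
force: [0.2, -0.3, -0.2]
finger_gap: 0.001
gripper_force: 0.0
t: 15.4
tcp_pos: [0.5228, -0.2231, 0.1166]
tool_rot: [0.131, 0.991, -0.001, 0.002]
force: [-5.8, 4.8, 31.6]
finger_gap: -0.001
gripper_force: 15.4
t: 16.65
tcp_pos: [0.5636, -0.2291, 0.2934]
tool_rot: [0.131, 0.991, -0.001, 0.002]
force: [-0.3, -0.4, -0.0]
finger_gap: -0.001
gripper_force: 0.0
t: 17.9
tcp_pos: [0.5623, -0.2285, 0.2913]
tool_rot: [0.131, 0.991, -0.0, 0.0]
force: [-0.5, 0.6, 0.0]
finger_gap: -0.001
gripper_force: 0.0
```

One more stroke for safety, then I rise well clear.

```bash
python3 -m handwheel '[[0,0,-41,0,0,0,0],[-11,2,-17,0,0,0,0],[-10,1.5,-18,0,0,0,0],[-8,1,-19,0,0,0,0],[-6,1,-20,0,0,0,0],[-4,0.5,-20,0,0,0,0],[-2,0,-20,0,0,0,0],[0,0,-20,0,0,0,0],[0,0,-6,0,0,0,0],[0,0,0,0,0,0,0]]'
python3 -m handwheel '[[0,0,0,0,0,0,0],[0,0,0,0,0,0,0],[0,0,20,0,0,0,0],[1,0,28,0,0,0,0],[5,-0.5,28,0,0,0,0],[8,-1,28,0,0,0,0],[12,-2,26,0,0,0,0],[15,-2.5,25,0,0,0,0],[0,0,50,0,0,0,0],[0,0,30,0,0,0,0]]'
python3 -m handwheel '[[0,0,0,0,0,0,0],[0,0,0,0,0,0,0],[0,0,0,0,0,0,0],[0,0,0,0,0,0,0],[0,0,0,0,0,0,0],[0,0,0,0,0,0,0],[0,0,0,0,0,0,0],[0,0,0,0,0,0,0],[0,0,0,0,0,0,0],[0,0,0,0,0,0,0]]'
python3 - <<'E'
from h import *
a=manip.snapshot("scene");b=manip.snapshot("side")
cv2.imwrite("pics/s5.png",cv2.resize(np.hstack([a,b])[:,:,::-1],(800,300)));s=manip.sense();print(s['t'],s['tcp_pos'],s['force'])
for c,p in(("blue",(157,195)),("orange",(344,149))):print(blob(a,c,p)[0])
E
```

```text
t: 19.15
tcp_pos: [0.5232, -0.2232, 0.1164]
tool_rot: [0.131, 0.991, -0.001, 0.003]
force: [-6.9, 5.8, 33.7]
finger_gap: 0.001
gripper_force: 17.5
t: 20.4
tcp_pos: [0.5632, -0.2289, 0.348]
tool_rot: [0.131, 0.991, -0.001, 0.002]
force: [-0.1, 0.1, 0.0]
finger_gap: -0.001
gripper_force: 0.0
t: 21.65
tcp_pos: [0.5623, -0.2285, 0.3453]
tool_rot: [0.131, 0.991, -0.0, 0.0]
force: [-0.1, 0.2, -0.3]
finger_gap: -0.001
gripper_force: 0.0
21.75 [ 0.56231915 -0.22847356  0.34533298] [ 0.03365258 -0.5382457  -0.24160305]
[157.21026157 194.80784708]
[344.18898623 148.94743429]
```

View pics/s5.png

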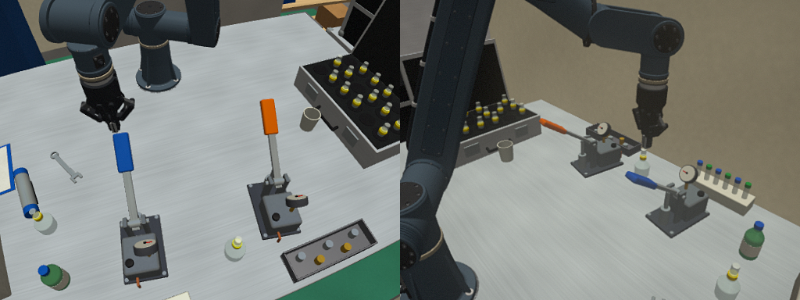

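Both grips are back at their starting pixels, blue (157.2,194.8) and orange (344.2,148.9), and the robot is clear of everything.

```bash
python3 -c "
from station import manip
print(manip.sign_off())"
```

```text
the job is handed in; nothing more can be done
None
```

I pumped the blue-handled pump through four full strokes, each down to its stop, and the lever is now fully up with the robot clear; the orange pump was not touched, and the job was handed in at about 22 s.

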